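# Find the socket that fits the spindle nut

### The job

Push the small lock lever on the front of the spindle head all the way down, then try the sockets from the peg rack on the hex nut on top of the head until you find the one that goes fully down over it. Stand any socket that does not fit back upright on a peg of the rack, pushed right down, and leave the other things on the bench alone. Finish with the fitting socket fully seated on the nut and still gripped in the fingers: do not let it go.

Things in the scene. Friction and masses are not known exactly. Their poses are not given: they have to be found in the camera images.
- head: grey spindle head bolted to the bench, 125 x 115 mm base plate, 90 x 90 mm housing with its top at z 55 mm; fixed. Origin: centre of its underside; z up; x points away from the lever face, so the lever is on the -x face
- nut (a point): centre of the nut's foot, 72 mm above the bench, axes as the head's. Hexagonal, 27 mm across flats, a flat faces the head's x axis (and every 60 degrees), 15 mm tall, top 3 mm tapered to 23 mm; a 14 mm stud end shows 2.5 mm above. Round collar 48 mm across under it: a seated socket has its mouth on this collar, origin at this point. The nut does not turn
- lock_lever (a joint): hinge of the lock lever, rad: 0 = raised, pointing 0.85 rad above level; 0.85 = fully down against its stop, level. Starts near 0. Stiff by friction (about 0.8 N at the knob), stays where it is left
- lever_knob (a point): centre of the black ball knob, 19 mm across, at the lever's end, 78 mm from the pivot. The lever swings in the head's y-z plane, from up down towards the head's +y
- lever_pivot (a point): pivot of the lever on the head's front face, 45 mm above the bench, axes as the head's; the hinge axis is the head's x axis. With the lever down the knob lies 78 mm from here along the head's +y, 43 mm clear of the housing's side
- rack: wooden board 60 x 230 x 14 mm, long along its y, with three upright steel pegs 80 mm apart; fixed. Origin: centre of its underside
- peg_0 (a point): foot of a rack peg, on the board's top 14 mm above the bench; round peg 14 mm across, 14 mm tall with a tapered tip; a socket stands over it with its origin at this point
- peg_1 (a point): foot of a rack peg, on the board's top 14 mm above the bench; round peg 14 mm across, 14 mm tall with a tapered tip; a socket stands over it with its origin at this point
- peg_2 (a point): foot of a rack peg, on the board's top 14 mm above the bench; round peg 14 mm across, 14 mm tall with a tapered tip; a socket stands over it with its origin at this point
- socket_a: loose steel socket, 0.16 kg, one of three alike outside: round skirt 40 mm across to z 25, hexagonal neck 26 mm across flats from z 30 to the top at z 62 (grip it). Hex hole below, 20 mm deep, in line with the neck, 29, 23 or 19 mm across flats: which socket has which shows only by trying. Origin: centre of the open mouth underneath; z up; x normal to a flat (flats every 60 degrees)
- socket_b: loose steel socket, 0.16 kg, one of three alike outside: round skirt 40 mm across to z 25, hexagonal neck 26 mm across flats from z 30 to the top at z 62 (grip it). Hex hole below, 20 mm deep, in line with the neck, 29, 23 or 19 mm across flats: which socket has which shows only by trying. Origin: centre of the open mouth underneath; z up; x normal to a flat (flats every 60 degrees)
- socket_c: loose steel socket, 0.16 kg, one of three alike outside: round skirt 40 mm across to z 25, hexagonal neck 26 mm across flats from z 30 to the top at z 62 (grip it). Hex hole below, 20 mm deep, in line with the neck, 29, 23 or 19 mm across flats: which socket has which shows only by trying. Origin: centre of the open mouth underneath; z up; x normal to a flat (flats every 60 degrees)
- wax_tin: loose bystander, not part of the job: round tin, 62 mm across, 36 mm tall; origin under its centre
- masking_tape: loose bystander, not part of the job: roll of tape lying flat, 105 mm across, 25 mm tall; origin under its centre
- t_bolt: loose bystander, not part of the job: T-slot bolt lying along its y, 57 mm long, 18 mm thick; origin under its middle
- spanner: loose bystander, not part of the job: open-ended spanner lying flat along its y, 168 mm long, 31 mm wide, 5 mm thick; origin under its middle

How it is judged:
By the outcome, as a careful person would: the job done as asked, in the order asked, and still so for the second after the job is handed in, while the arm keeps its last pose, push and grip.
It also fails if it takes over 72 s, if anything falls off the work surface, if the arm or the gripper's body presses on something with over 40 N, if the wrist force passes 120 N, or if a joint passes its speed limit or range.

### The arm

A 7-joint arm with a two-finger parallel gripper is mounted at the origin on the work surface; the furniture and walls round the work are solid. World frame = base frame: x ahead of the robot, y to its left, z up, the work surface at z = 0. Lengths are in m, angles in degrees, forces in N, time in s.
With the tool pointing down it reaches from about 0.425 to 0.875 m from the base axis. Payload 4.7 kg.
Tool frame: the origin (TCP) lies midway between the tips of the shut fingers; the grasp point (between the pads) lies 19 mm behind it (env.grip_point_offset is the distance from the TCP to the grasp point, in m); z points along the fingers, y is the line along which they close (so a half turn about z gives the same grasp; the last joint's range is limited). The gripper opens to 87 mm and grips with 3 to 60 N. Pads are 19 mm wide; open, the fingers measure 117 mm over their backs; the gripper's body (75 mm by 190 mm) begins 51 mm behind the grasp point.
Start: joints at [-74.651, 18.392, -4.016, 83.108, 1.295, 78.541, -3.26], TCP at [0.163, 0.629, 0.223] pointing down, gripper open.
Joint ranges: [-163.93, 163.93], [-17.29, 119.83], [-79.2, 71.16], [3.27, 140.29], [-89.18, 269.18], [5.43, 117.66], [-154.24, 154.24]. Speed limits (degrees/s): [147.25, 147.25, 180, 180, 180, 180, 180].

### API

Orientations are given as [roll, pitch, yaw] about the fixed x, y, z axes, in that order (R = Rz(yaw) Ry(pitch) Rx(roll)).
In Python, from cell import env gives the robot as it stands.
- The arm moves only by the shell command python3 -m jog 'ROWS' [FORCE]. ROWS is JSON, a list of rows, each a list of 7 numbers: the shift along the tool's x, y, z in m, then the turn, a rotation vector about the tool's x, y, z in rad, then the finger opening in m, from 0 to 0.087. A call has 1 to 12 rows; each row shifts and turns the commanded pose from where the row before left it, along the tool's axes as they then stand; what a row does not reach is not made up. A row lasts 1/12 s, in which the tool goes at most 41.7 mm and 7.16 degrees, less where a joint would pass 70% of its speed; a pose out of reach is approached as far as the arm can. A call is refused whole if a number of a shift passes 0.0417 or a number of a turn 0.125, either way. A call with a gripper value outside its range is refused whole. The fingers move at their own pace and stop on an object; FORCE is the grip in N (left out, the last holds). Time passes only in rows, so rows that do not move let the fingers close. It gives the time, the measured TCP pose, the force, the opening and the grip force at its end, in the units of the state.
- env.get_obs(): the state, without advancing time (a new reading comes with each control period).
- env.read_camera(name): name is "scene" or "top" or "wrist"; returns the picture (420x560x3 uint8, blue, green, red); there is no depth.
- env.get_calibration(name): a dict with "fov_y" (degrees; the focal length in pixels is half the picture's height over the tangent of half this angle, whatever the lens; pixels are square), "cx", "cy" (the principal point, pixels), "pose" (4x4, takes a point from camera to world coordinates). Camera axes: x right, y up, looking along -z (the intrinsics and any distortion apply to the point x, -y, -z); pixel columns grow to the right and rows downward; lengths in m; the calibration is good to about 2 mm. A picture is of the moment at which its call begins: read the wrist's pose just before it. get_calibration takes no time and is no camera call; for the wrist camera it gives the pose at the moment of the call.
- env.sign_off(): hands the job in; it is judged then, once.
The state is a dict: "time_s": time; "qpos": joint angles; "joint_velocities": joint speeds; "effort": joint torques, N m; "tool_pos": TCP position; "tool_rot": TCP orientation; "force": force on the tool from outside, world axes, zero at the start; "wrist_torque": the same for the moment, N m; "grip_width": finger opening in m; "grasp_force": force on a finger pad.
Only numpy, scipy, OpenCV 4.12 (cv2) and the standard library are available. Lean on these libraries where they do the work, as an engineer would, in place of code of your own. Each camera call takes 0.05 s, during which the arm holds its last target. There are 200 camera calls.

## Working session

There is one attempt and no reset: what is moved stays moved. The work goes in short steps, Python scripts to look and compute and a shell command to move; the robot and the scene stay as the last step left them, time stands still between calls to the robot, and variables do not carry over. Pictures are saved under pics/ and viewed, at most 10 in all, crops included, and the job is handed in when it is done.

```bash
ls; mkdir -p pics; python3 - <<'E'
from cell import env
import cv2,numpy as np
o=env.get_obs(); print(o)
for n in ['scene','top','wrist']:
    c=env.get_calibration(n); print(n,{k:(np.round(v,4).tolist() if not isinstance(v,str) else v) for k,v in c.items()})
    cv2.imwrite(f'pics/{n}0.png',env.read_camera(n))
E
```

```text
pics
{'time_s': 0.0, 'qpos': array([-74.65385657,  18.43982308,  -4.01589591,  83.17569821,
         1.29832287,  78.54007226,  -3.25981737]), 'joint_velocities': array([ 0.08063633,  0.02772073,  0.08136565,  0.08749563, -0.08972072,
       -0.03923064, -0.04580879]), 'effort': array([ 1.72590699e-04, -4.91308558e+01, -4.03710930e-01, -3.12516010e+01,
       -6.39278744e-02,  4.38902120e-02,  1.85984309e-04]), 'tool_pos': array([0.16309365, 0.62863201, 0.22144595]), 'tool_rot': array([-1.79889837e+02,  8.88797788e-03,  1.65464824e+02]), 'force': array([ 0.22550703,  0.15700347, -0.48835348]), 'wrist_torque': array([-0.00529925,  0.01487444, -0.05605935]), 'grasp_force': 0.0, 'grip_width': 0.08685744710631993}
scene {'fov_y': 50.1267, 'cx': 278.2169, 'cy': 212.4958, 'pose': [[-0.9008, 0.1821, -0.3942, 0.2179], [-0.4339, -0.4147, 0.7999, 0.7558], [-0.0178, 0.8916, 0.4526, 0.5269], [0.0, 0.0, 0.0, 1.0]]}
top {'fov_y': 45.7725, 'cx': 280.9467, 'cy': 209.5553, 'pose': [[0.0294, 0.9852, -0.1691, 0.3879], [-0.9994, 0.0318, 0.0113, -0.0267], [0.0165, 0.1687, 0.9855, 1.2231], [0.0, 0.0, 0.0, 1.0]]}
wrist {'fov_y': 66.1394, 'cx': 277.8324, 'cy': 208.3124, 'pose': [[0.2498, -0.9358, -0.2489, 0.0952], [0.9683, 0.241, 0.0655, 0.6467], [-0.0013, -0.2573, 0.9663, 0.3833], [0.0, 0.0, 0.0, 1.0]]}
```

View pics/scene0.png

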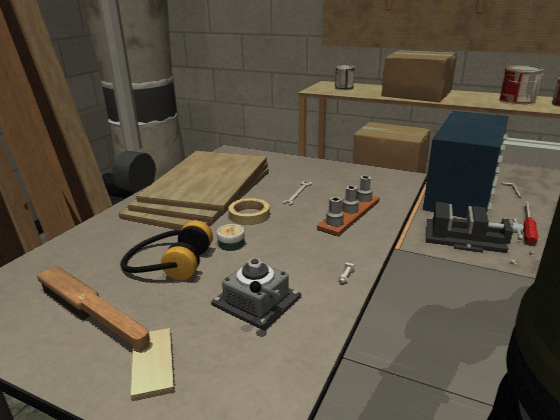

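View pics/top0.png

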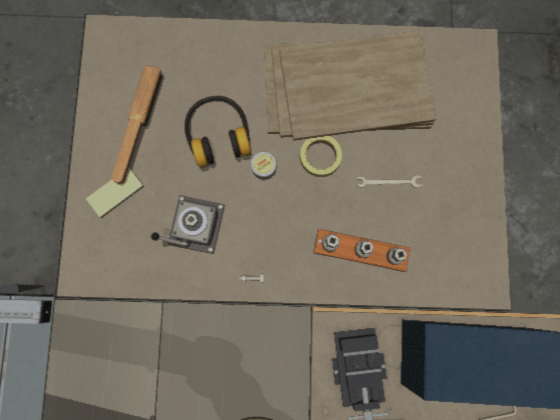

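The scene view shows the head at about (257,290) with its knob near (255,287), and the rack with three sockets at (335,210), (351,197) and (365,187). In the top view the head is at about (192,221), the knob at (155,237), and the sockets at (332,242), (366,248) and (399,255). Next I'll enlarge both views to take measurements.

```bash
cat > h.py <<'E'
import numpy as np, cv2
from cell import env
def K(c): 
    f=210/np.tan(np.radians(c['fov_y']/2)); return f
def ray(c,u,v):
    f=K(c); d=np.array([(u-c['cx'])/f,-(v-c['cy'])/f,-1.]); P=np.array(c['pose']); d=P[:3,:3]@d
    return P[:3,3],d/np.linalg.norm(d)
def onz(c,u,v,z):
    o,d=ray(c,u,v); return o+d*(z-o[2])/d[2]
def proj(c,p):
    P=np.array(c['pose']); q=P[:3,:3].T@(np.asarray(p)-P[:3,3]); f=K(c); return np.array([c['cx']-f*q[0]/q[2],c['cy']+f*q[1]/q[2]])
def tri(c1,p1,c2,p2):
    (o1,d1),(o2,d2)=ray(c1,*p1),ray(c2,*p2)
    s=np.linalg.lstsq(np.c_[d1,-d2],o2-o1,rcond=None)[0]; a=o1+s[0]*d1;b=o2+s[1]*d2
    return (a+b)/2,np.linalg.norm(a-b)
E
python3 - <<'E'
from h import *
t=cv2.imread('pics/top0.png'); s=cv2.imread('pics/scene0.png')
r=lambda im,x,y,w,h,k:cv2.resize(im[y:y+h,x:x+w],None,fx=k,fy=k,interpolation=cv2.INTER_CUBIC)
a=r(t,145,190,100,75,4);b=r(t,310,225,100,75,4);c=r(s,210,255,100,75,4);d=r(s,310,165,100,75,4)
cv2.imwrite('pics/crop0.png',np.vstack([np.hstack([a,b]),np.hstack([c,d])]))
T=env.get_calibration('top')
for n,p,z in [('nut',(192,220),.09),('knob',(155,237),.1),('s1',(332,242),.076),('s2',(366,248),.076),('s3',(399,255),.076),('bolt',(252,278),0.01),('tin',(264,165),.036)]: print(n,onz(T,*p,z).round(3))
E
```

```text
nut [0.551 0.164 0.09 ]
knob [0.509 0.243 0.1  ]
s1 [ 0.512 -0.16   0.076]
s2 [ 0.501 -0.239  0.076]
s3 [ 0.487 -0.316  0.076]
bolt [0.426 0.024 0.01 ]
tin [0.701 0.005 0.036]
```

View pics/crop0.png

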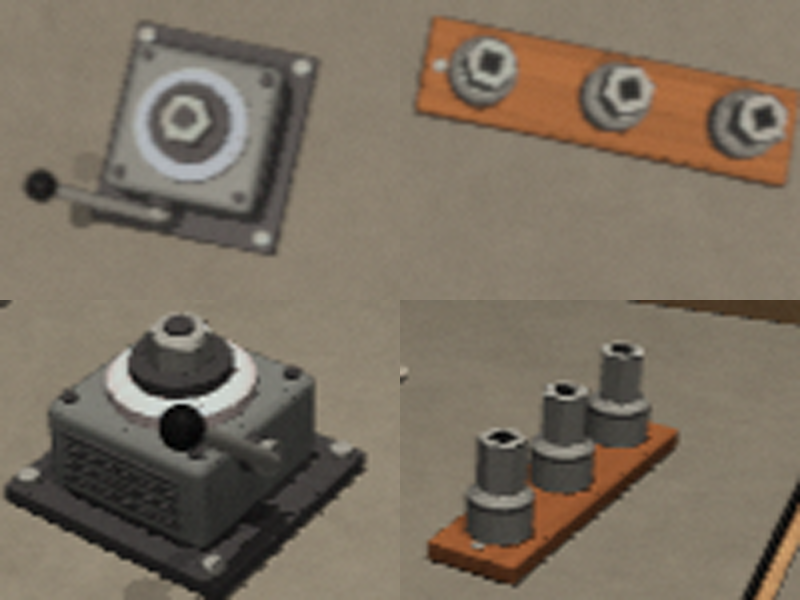

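The close-up shows the lever raised, with its knob at top pixel (155.0,236.5) and scene pixel (255.7,287). The nut's stud is at top pixel (191.2,219.7). I'll move the wrist camera over the head.

```bash
python3 -m jog '[[-0.04,-0.025,0,0,0,0,0.0],[-0.04,-0.025,0,0,0,0,0.0],[-0.04,-0.025,0,0,0,0,0.0],[-0.04,-0.025,0,0,0,0,0.0],[-0.04,-0.025,0,0,0,0,0.0],[-0.04,-0.025,0,0,0,0,0.0],[-0.04,-0.025,0,0,0,0,0.0],[-0.04,-0.025,0,0,0,0,0.0],[-0.04,-0.025,0,0,0,0,0.0],[-0.04,-0.025,0,0,0,0,0.0],[-0.04,-0.025,0,0,0,0,0.0],[-0.04,-0.025,0,0,0,0,0.0]]' 20
python3 -m jog '[[-0.04,-0.025,0,0,0,0,0.0],[-0.04,-0.025,0,0,0,0,0.0],[0,0,0,0,0,0,0],[0,0,0,0,0,0,0]]'
python3 - <<'E'
from h import *
c=env.get_calibration('wrist'); im=env.read_camera('wrist'); cv2.imwrite('pics/w1.png',im); np.save('pics/w1.npy',c,allow_pickle=True)
print(env.get_obs()['qpos'].round(0),env.get_obs()['tool_rot'])
T=env.get_calibration('top');S=env.get_calibration('scene')
print('knob',tri(T,(155,236.5),S,(255.7,287)),'nut',tri(T,(191.2,219.7),S,(255,261.2)))
E
```

```text
time_s: 1.15
tool_pos: [0.508, 0.2644, 0.2226]
tool_rot: [180.0, 0.0, 165.5]
force: [1.5, 1.2, 0.3]
grip_width: 0.0151
grasp_force: 0.0
time_s: 1.48
tool_pos: [0.566, 0.2021, 0.2221]
tool_rot: [-179.9, 0.0, 165.1]
force: [-0.0, 1.3, -0.3]
grip_width: 0.0009
grasp_force: 0.0
[-38.  13.  18.  91.  -4.  77.  56.] [-1.79979225e+02 -5.30066638e-02  1.65320180e+02]
knob (array([0.51135793, 0.24485669, 0.09507013]), np.float64(0.0023885335176245972)) nut (array([0.55435595, 0.16701581, 0.08621152]), np.float64(0.003651913212794706))
```

View pics/w1.png

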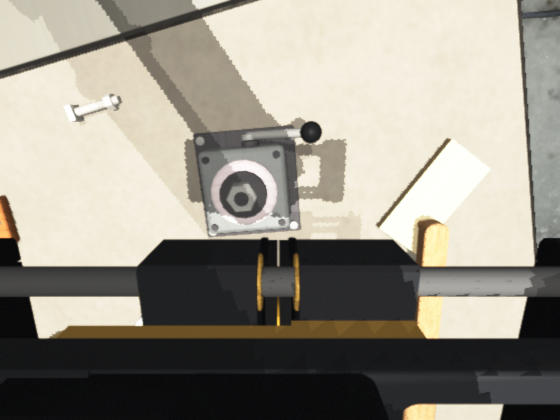

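The wrist view shows the nut's stud at (241,197), the knob at (311,131), and base-plate bolts at about (200,142), (295,226) and (214,229). The white ring is centred near (244,192).

```bash
python3 - <<'E'
from h import *
im=cv2.imread('pics/w1.png'); c=np.load('pics/w1.npy',allow_pickle=True).item()
n=onz(c,241,197,.0895); print('nut',n)
# knob: dark blob
g=cv2.cvtColor(im,cv2.COLOR_BGR2GRAY); m=np.uint8(g<45)*255; m[:110]=0;m[155:]=0;m[:,:299]=0;m[:,335:]=0
M=cv2.moments(m,True); k=(M['m10']/M['m00'],M['m01']/M['m00']); print('knobpix',k,M['m00'])
for z in(.095,.1036): print(onz(c,*k,z))
T=env.get_calibration('top');S=env.get_calibration('scene')
print(tri(c,k,S,(255.7,287)),tri(c,k,T,(155,236.5)), tri(c,(241,197),S,(255,261.2)))
B=[onz(c,*p,.012)[:2] for p in [(200,142),(295,226),(214,229)]]
print(B); a=B[0]-B[2]; b=B[1]-B[2]; print(np.linalg.norm(a),np.linalg.norm(b),np.degrees(np.arctan2(*a[::-1])),np.degrees(np.arctan2(*b[::-1])),(B[0]+B[1])/2)
r=cv2.resize(im[105:245,180:335],None,fx=5,fy=4.2857,interpolation=cv2.INTER_CUBIC)
cv2.imwrite('pics/w1c.png',cv2.resize(im[105:245,180:330],None,fx=4,fy=4,interpolation=cv2.INTER_CUBIC))
E
```

```text
nut [0.55446786 0.16955618 0.0895    ]
knobpix (310.24279835390945, 131.77777777777777) 243.0
[0.51295539 0.24544939 0.095     ]
[0.51251424 0.24470555 0.1036    ]
(array([0.51271984, 0.24531644, 0.0952388 ]), np.float64(0.0004981163206910721)) (array([0.51254707, 0.24684431, 0.0832017 ]), np.float64(0.002160630350796425)) (array([0.55491722, 0.16932447, 0.08781626]), np.float64(0.00027943651361471157))
[array([0.49622545, 0.12945729]), array([0.62056484, 0.20912258]), array([0.59911827, 0.11311831])]
0.10418202216791704 0.098370599468573 170.97698762601382 77.40734393652964 [0.55839515 0.16928993]
```

View pics/w1c.png

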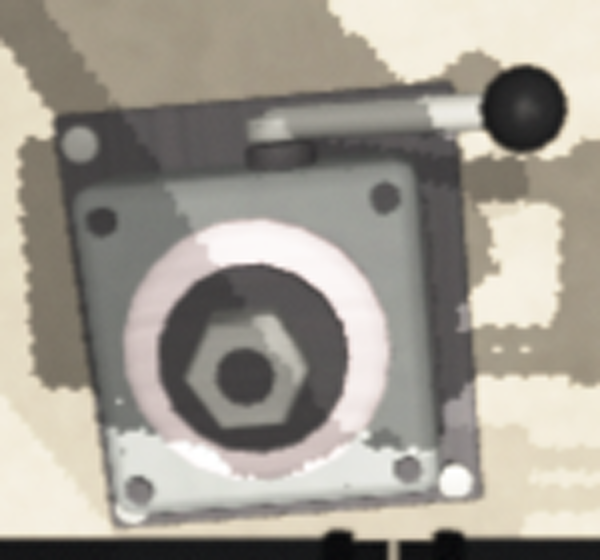

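The crop shows the stud centre at (241.2,199.2). The housing screws in full-picture pixels are (205.5,160.2), (276.5,154.2), (282,222) and (214.7,227.5), and the knob is at (311,132).

```bash
python3 - <<'E'
from h import *
c=np.load('pics/w1.npy',allow_pickle=True).item()
px=[(205.5,160.2),(276.5,154.2),(282,222),(214.7,227.5)]
P=np.array([onz(c,*p,.055)[:2] for p in px]); print(P,'ctr',P.mean(0))
for i in range(4):
    d=P[(i+1)%4]-P[i]; print(np.linalg.norm(d),np.degrees(np.arctan2(d[1],d[0]))%90)
print('stud',onz(c,241.2,199.2,.0895)); S=env.get_calibration('scene');T=env.get_calibration('top')
print(tri(c,(241.2,199.2),S,(255,261.2)))
ctr=P.mean(0)
d=P[1]-P[0]; yaw=np.arctan2(d[1],d[0])-np.pi/2; 
xh=np.array([np.cos(yaw),np.sin(yaw)]);yh=np.array([-xh[1],xh[0]])
for z in(.095,.1036):
    k=onz(c,311,132,z)[:2]-ctr; print('knob in head',np.degrees(yaw),k@xh,k@yh)
# corners of base plate check
print([ (onz(c,*p,.012)[:2]-ctr).round(4).tolist() for p in [(195,134),(300,229),(209,236)]])
E
```

```text
[[0.51511044 0.13964755]
 [0.5277342  0.21087119]
 [0.59850881 0.198111  ]
 [0.58601804 0.126775  ]] ctr [0.55684287 0.16885119]
0.07233371984238039 79.94920908637535
0.07191570525381062 79.77974600236955
0.07242129643118318 80.06832180807046
0.07206657282853791 79.71059788641969
stud [0.55654429 0.16913563 0.0895    ]
(array([0.5564152 , 0.16839238, 0.08692638]), np.float64(0.0014009126453977828))
knob in head -10.050790913624654 -0.056338539034826864 0.06841027028078502
knob in head -10.050790913624654 -0.05665034933516208 0.06758159831059127
[[-0.0704, -0.042], [0.069, 0.0452], [0.0493, -0.0644]]
```

```bash
cat >> h.py <<'E'
def to(x,y,z=None,yaw=None):
    "tool-frame shift and turn from the measured pose (tool down)"
    o=env.get_obs(); p=o['tool_pos']; r=o['tool_rot']; w=np.radians(r[2]); d=np.array([x,y])-p[:2]
    print('at',p.round(4),'rot',r.round(2),'F',o['force'].round(1),'grip',round(o['grip_width'],4),round(o['grasp_force'],1),'t',round(o['time_s'],2))
    print('tool dx %.4f dy %.4f dz %.4f'%(d@[np.cos(w),np.sin(w)],d@[np.sin(w),-np.cos(w)],0 if z is None else p[2]-z), '' if yaw is None else 'turn z %.3f'%np.radians((r[2]-yaw+90)%180-90))
E
python3 -c "
from h import *
to(.5137,.2500,.125)
to(.5162,.2640,.05)"
```

```text
at [0.5646 0.2048 0.222 ] rot [-1.7998e+02 -5.0000e-02  1.6532e+02] F [ 0.4 -0.3  0.5] grip 0.0002 0.0 t 1.53
tool dx 0.0607 dy 0.0308 dz 0.0970 
at [0.5646 0.2048 0.222 ] rot [-1.7998e+02 -5.0000e-02  1.6532e+02] F [ 0.4 -0.3  0.5] grip 0.0002 0.0 t 1.53
tool dx 0.0618 dy 0.0450 dz 0.1720
```

```bash
python3 -m jog '[[0.0152,0.0077,0.02,0,0,0,0],[0.0152,0.0077,0.02,0,0,0,0],[0.0152,0.0077,0.028,0,0,0,0],[0.0152,0.0077,0.028,0,0,0,0],[0,0,0,0,0,0,0]]'
python3 -m jog '[[0,0.001,0.01,0,0,0,0],[0,0.002,0.01,0,0,0,0],[0,0.002,0.01,0,0,0,0],[0,0.002,0.01,0,0,0,0],[0,0.002,0.01,0,0,0,0],[0,0.002,0.01,0,0,0,0],[0,0.001,0.006,0,0,0,0],[0,0.001,0.004,0,0,0,0],[0,0,0,0,0,0,0]]'
```

```text
time_s: 1.95
tool_pos: [0.5053, 0.2543, 0.1207]
tool_rot: [-179.7, -0.6, 165.9]
force: [-1.5, 0.7, -1.7]
grip_width: 0.0001
grasp_force: 0.0
time_s: 2.7
tool_pos: [0.5168, 0.2621, 0.0557]
tool_rot: [-179.9, -0.0, 165.4]
force: [0.4, 0.4, -0.1]
grip_width: 0.0008
grasp_force: 0.0
```

```bash
python3 -m jog '[[0,0,0.002,0,0,0,0],[0,0,0.001,0,0,0,0],[0,0,0,0,0,0,0]]'; python3 -m jog '[[0,0,0.002,0,0,0,0],[0,0,0.001,0,0,0,0],[0,0,0,0,0,0,0]]'
```

```text
time_s: 2.95
tool_pos: [0.5172, 0.2622, 0.0544]
tool_rot: [-180.0, 0.0, 165.4]
force: [-2.3, -2.4, 4.3]
grip_width: 0.0008
grasp_force: 2.2
time_s: 3.2
tool_pos: [0.5175, 0.2624, 0.0535]
tool_rot: [180.0, 0.0, 165.4]
force: [-5.1, -3.7, 16.4]
grip_width: 0.0003
grasp_force: 8.0
```

```bash
python3 -m jog '[[0,0,-0.035,0,0,0,0],[0,0,-0.04,0,0,0,0],[0,0,-0.04,0,0,0,0],[-0.015,-0.037,-0.04,0,0,0,0],[-0.015,-0.037,-0.02,0,0,0,0],[-0.015,-0.037,0,0,0,0,0],[-0.015,-0.037,0,0,0,0,0],[-0.015,-0.037,0,0,0,0,0],[-0.015,-0.037,0,0,0,0,0],[-0.015,-0.037,0,0,0,0,0],[-0.015,-0.037,0,0,0,0,0],[-0.015,-0.037,0,0,0,0,0]]'
python3 -m jog '[[-0.015,-0.037,0,0,0,0,0],[-0.015,-0.037,0,0,0,0,0],[-0.015,-0.037,0,0,0,0,0],[-0.015,-0.037,0,0,0,0,0],[0,0,0,0,0,0,0],[0,0,0,0,0,0,0.0],[0,0,0,0,0,0,0.0]]'
python3 - <<'E'
from h import *
c=env.get_calibration('wrist'); im=env.read_camera('wrist'); cv2.imwrite('pics/w2.png',im); np.save('pics/w2.npy',c,allow_pickle=True)
T=env.get_calibration('top');cv2.imwrite('pics/top1.png',env.read_camera('top'));s=env.read_camera('scene');cv2.imwrite('pics/scene1.png',s)
print(env.get_obs()['qpos'].round(0)); to(.5,-.24)
t=cv2.imread('pics/top1.png')
for p in[(.514,-.16,.076),(.5,-.239,.076),(.487,-.316,.076)]: print(proj(c,p))
r=lambda im,x,y,w,h,k:cv2.resize(im[y:y+h,x:x+w],None,fx=k,fy=k,interpolation=cv2.INTER_CUBIC)
w=np.clip(im[60:240,120:460],0,255)
A=r(im,110,50,340,170,2.3)[:, :782]
B=np.hstack([r(t,145,190,100,55,3.91),r(s,210,255,100,55,3.91)])
cv2.imwrite('pics/crop2.png',np.vstack([A,B[:, :A.shape[1]]])[:600]); print(A.shape,B.shape)
E
```

```text
time_s: 4.2
tool_pos: [0.5616, -0.0824, 0.2141]
tool_rot: [180.0, 0.0, 165.4]
force: [1.0, -0.1, -0.1]
grip_width: 0.0006
grasp_force: 0.0
time_s: 4.78
tool_pos: [0.5825, -0.2381, 0.2135]
tool_rot: [180.0, -0.0, 165.4]
force: [0.2, -0.3, 0.0]
grip_width: 0.0005
grasp_force: 0.0
[ -9.  18.  36.  88. -11.  77. 103.]
at [ 0.5833 -0.2361  0.2137] rot [179.93  -0.   165.62] F [-0.4  1.5  0.4] grip 0.0005 0.0 t 4.93
tool dx 0.0797 dy -0.0245 dz 0.0000 
[343.42331269 104.24179309]
[253.11720595 111.61902469]
[166.25783458 119.45982085]
(391, 782, 3) (215, 782, 3)
```

View pics/crop2.png

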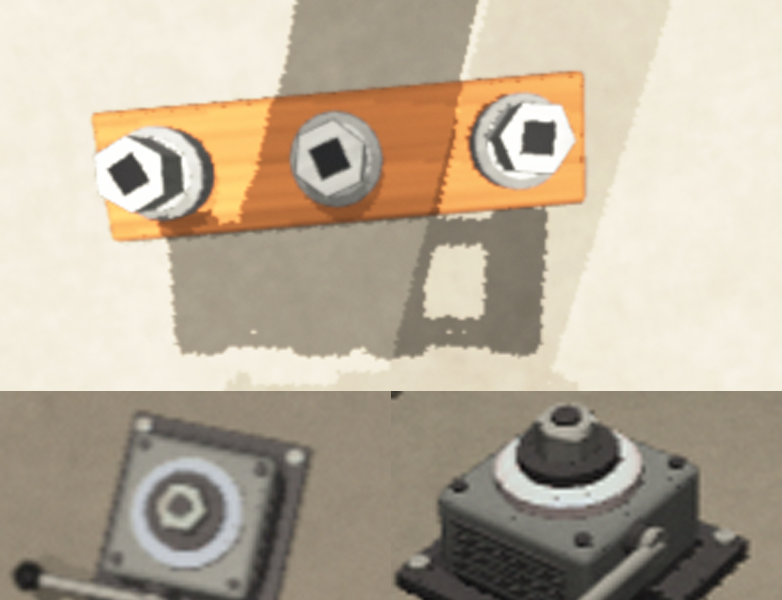

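The lever now lies level in both lower views, and the wrist view shows the three sockets standing on the rack. Their drive-hole centres are at wrist pixels of about (166.5,125.2), (253.5,118.7) and (344.8,110.4). Next I'll measure the centres and the neck angles.

```bash
python3 - <<'E'
from h import *
im=cv2.imread('pics/w2.png'); c=np.load('pics/w2.npy',allow_pickle=True).item()
hsv=cv2.cvtColor(im,cv2.COLOR_BGR2HSV); g=im.max(2)
vis=[]
for u,v in[(166.5,125.2),(253.5,118.7),(344.8,110.4)]:
    # dark square
    k=8; x0,y0=int(u)-12,int(v)-12
    big=cv2.resize(g[y0-10:y0+35,x0-10:x0+35],None,fx=k,fy=k,interpolation=cv2.INTER_CUBIC)
    m=np.uint8(big<110); n,l,st,ce=cv2.connectedComponentsWithStats(m); i=l[int((v-y0+10)*k),int((u-x0+10)*k)]
    cn=max(cv2.findContours(np.uint8(l==i),0,1)[0],key=cv2.contourArea); r=cv2.minAreaRect(cn)
    C=(np.array(r[0])+.5)/k-.5+[x0-10,y0-10]
    P=[onz(c,*(((p+.5)/k)-.5+[x0-10,y0-10]),.076)[:2] for p in cv2.boxPoints(r)]
    d=P[1]-P[0]; th=np.degrees(np.arctan2(d[1],d[0]))
    ctr=onz(c,*C,.076)
    print('C',C.round(1),'world',ctr.round(4),'square side mm',(np.array(r[1])/k).round(1),np.linalg.norm(d),'th mod 90',th%90)
    # for each world angle: sample gray along hex radius: mean gradient at flat distance 13mm candidate orientation
    best=[]
    for a in range(0,60,2):
        s=0
        for j in range(6):
            n0=np.radians(a+60*j); nv=np.array([np.cos(n0),np.sin(n0)]); tv=np.array([-nv[1],nv[0]])
            for t in np.linspace(-6,6,9):
                q=[proj(c,[*(ctr[:2]+nv*rr+tv*t*1e-3),.076]) for rr in(.0118,.0142)]
                s+=abs(np.subtract(*[cv2.getRectSubPix(np.float32(g),(1,1),tuple(map(float,w)))[0,0] for w in q]))
        best.append((round(float(s)/54,1),a))
    print(sorted(best)[::-1][:5])
E
```

```text
C [165.4 125.5] world [ 0.4917 -0.3185  0.076 ] square side mm [13.9 12.6] 0.0116088533223648 th mod 90 16.495249019869604
[(71.9, 16), (71.7, 18), (71.4, 14), (70.4, 20), (70.2, 12)]
C [252.9 118.4] world [ 0.5055 -0.2408  0.076 ] square side mm [14.2 13.7] 0.012181861693837075 th mod 90 8.364106143577587
[(44.3, 14), (44.2, 10), (44.1, 20), (44.1, 8), (44.0, 12)]
C [343.8 109.4] world [ 0.5184 -0.1605  0.076 ] square side mm [13.4 13.5] 0.011480699730676383 th mod 90 74.97328810438006
[(59.6, 42), (58.9, 44), (58.4, 46), (58.4, 40), (58.2, 48)]
```

```bash
python3 -c "
from h import *
to(.5184,-.1605,.046,135)"
```

```text
at [ 0.5833 -0.2361  0.2137] rot [179.93  -0.   165.62] F [-0.4  1.5  0.4] grip 0.0005 0.0 t 4.93
tool dx 0.0816 dy 0.0571 dz 0.1677 turn z 0.534
```

```bash
python3 -m jog '[[0.0272,0.019,0,0,0,0,0.05],[0.0272,0.019,0,0,0,0,0.05],[0.0272,0.019,0,0,0,0,0.05],[0,0,0.02,0,0,0.107,0.05],[0,0,0.02,0,0,0.107,0.05],[0,0,0.02,0,0,0.107,0.05],[0,0,0.02,0,0,0.107,0.05],[0,0,0.02,0,0,0.107,0.05],[0,0,0,0,0,0,0.05],[0,0,0,0,0,0,0.05],[0,0,0,0,0,0,0.05]]'; python3 -c "
from h import *
to(.5184,-.1605,.046,135)"
```

```text
time_s: 5.85
tool_pos: [0.519, -0.1619, 0.1149]
tool_rot: [179.9, 0.1, 135.0]
force: [0.0, -0.1, 0.3]
grip_width: 0.0495
grasp_force: 0.0
at [ 0.519  -0.1619  0.1149] rot [1.7993e+02 7.0000e-02 1.3503e+02] F [ 0.  -0.1  0.3] grip 0.0495 0.0 t 5.85
tool dx 0.0014 dy 0.0006 dz 0.0689 turn z 0.001
```

```bash
python3 -m jog '[[0.0014,0.0006,0.023,0,0,0,0.05],[0,0,0.023,0,0,0,0.05],[0,0,0.023,0,0,0,0.05],[0,0,0,0,0,0,0.05],[0,0,0,0,0,0,0.02],[0,0,0,0,0,0,0.02],[0,0,0,0,0,0,0.02],[0,0,0,0,0,0,0.02],[0,0,0,0,0,0,0.02],[0,0,0,0,0,0,0.02]]' 30; python3 -c "
from h import *
to(.5567,.169,.11,140)"
```

```text
time_s: 6.68
tool_pos: [0.5187, -0.1611, 0.046]
tool_rot: [179.9, 0.1, 134.8]
force: [0.1, 1.0, 5.7]
grip_width: 0.0258
grasp_force: 30.0
at [ 0.5187 -0.1611  0.046 ] rot [1.7990e+02 9.0000e-02 1.3482e+02] F [0.1 1.  5.7] grip 0.0258 30.0 t 6.68
tool dx 0.2074 dy 0.2597 dz -0.0640 turn z -0.090
```

```bash
python3 -m jog '[[0,0,-0.02,0,0,0,0.02],[0,0,-0.04,0,0,0,0.02],[0.0,0.0,-0.035,0,0,0,0.02],[0.023,0.0288,-0.015,0,0,0,0.02],[0.023,0.0288,0,0,0,0,0.02],[0.023,0.0288,0,0,0,0,0.02],[0.023,0.0288,0,0,0,0,0.02],[0.023,0.0288,0,0,0,0,0.02],[0.023,0.0288,0,0,0,0,0.02],[0.023,0.0288,0,0,0,0,0.02],[0.023,0.0288,0,0,0,0,0.02],[0.023,0.0288,0,0,0,0,0.02]]';python3 -m jog '[[0,0,0,0,0,-0.09,0.02],[0,0,0,0,0,0,0.02],[0,0,0,0,0,0,0.02],[0,0,0,0,0,0,0.02]]'; python3 -c "
from h import *
to(.5567,.169,.127,140)"
```

```text
time_s: 7.68
tool_pos: [0.5552, 0.1702, 0.1546]
tool_rot: [-180.0, -0.0, 134.8]
force: [1.3, -0.4, -1.4]
grip_width: 0.0257
grasp_force: 30.0
time_s: 8.02
tool_pos: [0.5556, 0.1667, 0.1545]
tool_rot: [-179.9, 0.0, 139.7]
force: [0.3, -0.5, -0.8]
grip_width: 0.0261
grasp_force: 30.0
at [0.5556 0.1667 0.1545] rot [-1.7995e+02  2.0000e-02  1.3974e+02] F [ 0.3 -0.5 -0.8] grip 0.0261 30.0 t 8.02
tool dx 0.0007 dy 0.0024 dz 0.0275 turn z -0.005
```

```bash
python3 -m jog '[[0,0.0024,0.01,0,0,-0.005,0.02],[0,0,0.015,0,0,0,0.02],[0,0,0.005,0,0,0,0.02],[0,0,0,0,0,0,0.02]]'; python3 -m jog '[[0,0,0.003,0,0,0,0.02],[0,0,0.003,0,0,0,0.02],[0,0,0,0,0,0,0.02]]';  python3 -m jog '[[0,0,0.003,0,0,0,0.02],[0,0,0,0,0,0,0.02]]'
```

```text
time_s: 8.35
tool_pos: [0.5558, 0.169, 0.1226]
tool_rot: [-179.8, -0.1, 140.1]
force: [-1.1, -0.2, -1.9]
grip_width: 0.0258
grasp_force: 30.0
time_s: 8.6
tool_pos: [0.5577, 0.1702, 0.1192]
tool_rot: [179.9, 0.0, 140.2]
force: [-0.2, 0.1, -1.9]
grip_width: 0.0259
grasp_force: 30.0
time_s: 8.77
tool_pos: [0.5581, 0.1705, 0.1188]
tool_rot: [179.9, 0.0, 140.2]
force: [-4.6, -1.6, 11.5]
grip_width: 0.0259
grasp_force: 30.0
```

```bash
for i in 1; do python3 -m jog '[[0,-0.002,0,0,0,0,0.02],[0,-0.001,0,0,0,0,0.02],[0,0,0,0,0,0,0.02]]'; python3 -m jog '[[0.002,0.001,0,0,0,0,0.02],[0,0,0,0,0,0,0.02]]'; python3 -m jog '[[-0.002,0,0,0,0,0,0.02],[-0.002,0,0,0,0,0,0.02],[0,0,0,0,0,0,0.02]]'; done
```

```text
time_s: 9.02
tool_pos: [0.5578, 0.1702, 0.1189]
tool_rot: [179.6, 0.1, 140.3]
force: [1.1, 1.5, 7.5]
grip_width: 0.0262
grasp_force: 30.0
time_s: 9.18
tool_pos: [0.5576, 0.1705, 0.1189]
tool_rot: [179.6, 0.3, 140.2]
force: [1.3, -0.6, 6.6]
grip_width: 0.0257
grasp_force: 30.0
time_s: 9.43
tool_pos: [0.5582, 0.1701, 0.1188]
tool_rot: [179.7, -0.1, 140.3]
force: [-4.1, 2.4, 12.3]
grip_width: 0.0256
grasp_force: 30.0
```

Mouth at z ≈ 0.087, stopped on top of the nut: this one doesn't fit. I'll return it to its peg.

```bash
python3 -m jog '[[0,0,-0.015,0,0,0,0.02],[0,0,-0.02,0,0,0,0.02],[0,0,-0.005,0,0,0,0.02],[0,0,0,0,0,0.09,0.02],[0,0,0,0,0,0,0.02]]'; python3 -c "
from h import *
to(.5187,-.1611,.046,135)"
```

```text
time_s: 9.85
tool_pos: [0.5578, 0.1676, 0.1562]
tool_rot: [179.9, 0.0, 135.0]
force: [-0.3, -0.5, -2.0]
grip_width: 0.0255
grasp_force: 30.0
at [0.5578 0.1676 0.1562] rot [1.7991e+02 2.0000e-02 1.3495e+02] F [-0.3 -0.5 -2. ] grip 0.0255 30.0 t 9.85
tool dx -0.2050 dy -0.2600 dz 0.1102 turn z -0.001
```

```bash
python3 -m jog '[[-0.0228,-0.0289,0,0,0,0,0.02],[-0.0228,-0.0289,0,0,0,0,0.02],[-0.0228,-0.0289,0,0,0,0,0.02],[-0.0228,-0.0289,0,0,0,0,0.02],[-0.0228,-0.0289,0,0,0,0,0.02],[-0.0228,-0.0289,0,0,0,0,0.02],[-0.0228,-0.0289,0,0,0,0,0.02],[-0.0228,-0.0289,0.02,0,0,0,0.02],[-0.0228,-0.0289,0.03,0,0,0,0.02],[0,0,0.02,0,0,0,0.02],[0,0,0,0,0,0,0.02],[0,0,0,0,0,0,0.02]]'; python3 -c "
from h import *
to(.5187,-.1611,.046,135)"
```

```text
time_s: 10.85
tool_pos: [0.5186, -0.1564, 0.0883]
tool_rot: [-179.9, -0.2, 135.1]
force: [1.2, 0.1, -1.3]
grip_width: 0.0256
grasp_force: 30.0
at [ 0.5186 -0.1564  0.0883] rot [-1.7990e+02 -1.5000e-01  1.3514e+02] F [ 1.2  0.1 -1.3] grip 0.0256 30.0 t 10.85
tool dx -0.0034 dy -0.0032 dz 0.0423 turn z 0.002
```

```bash
python3 -m jog '[[-0.0034,-0.0032,0,0,0,0,0.02],[0,0,0.01,0,0,0,0.02],[0,0,0.012,0,0,0,0.02],[0,0,0.01,0,0,0,0.02],[0,0,0.007,0,0,0,0.02],[0,0,0.003,0,0,0,0.02],[0,0,0.002,0,0,0,0.02],[0,0,0,0,0,0,0.02]]'
```

```text
time_s: 11.52
tool_pos: [0.5194, -0.1612, 0.046]
tool_rot: [-180.0, -0.1, 135.1]
force: [-3.0, 2.3, 7.1]
grip_width: 0.0259
grasp_force: 30.0
```

```bash
python3 -m jog '[[0,0,0,0,0,0,0.05],[0,0,0,0,0,0,0.05],[0,0,0,0,0,0,0.05],[0,0,0,0,0,0,0.05],[0,0,-0.03,0,0,0,0.05],[0,0,-0.04,0,0,0,0.05],[0,0,0,0,0,0.125,0.05],[0,0,0,0,0,0.125,0.05],[0,0,0,0,0,0.125,0.05],[0,0,0,0,0,0.125,0.05],[0,0,0,0,0,0.125,0.05],[0,0,0,0,0,0,0.05]]'; python3 -c "
from h import *
to(.5055,-.2408,.046,99)"
```

```text
time_s: 12.52
tool_pos: [0.5199, -0.1615, 0.1155]
tool_rot: [180.0, 0.0, 99.1]
force: [-0.6, -0.6, -0.7]
grip_width: 0.0503
grasp_force: 0.0
at [ 0.5199 -0.1615  0.1155] rot [1.7999e+02 1.0000e-02 9.9110e+01] F [-0.6 -0.6 -0.7] grip 0.0503 0.0 t 12.52
tool dx -0.0760 dy -0.0268 dz 0.0695 turn z 0.002
```

```bash
python3 -m jog '[[-0.0253,-0.009,0,0,0,0,0.05],[-0.0253,-0.009,0,0,0,0,0.05],[-0.0253,-0.009,0,0,0,0,0.05],[0,0,0,0,0,0,0.05],[0,0,0.02,0,0,0,0.05],[0,0,0,0,0,0,0.05],[0,0,0,0,0,0,0.05]]'; python3 -c "
from h import *
to(.5055,-.2408,.046,99)
c=env.get_calibration('wrist'); im=env.read_camera('wrist'); cv2.imwrite('pics/w3.png',im); print(proj(c,(.5184,-.1605,.076)))"
```

```text
time_s: 13.1
tool_pos: [0.5046, -0.2401, 0.0946]
tool_rot: [-179.9, -0.1, 99.4]
force: [0.1, 0.3, -0.1]
grip_width: 0.0497
grasp_force: 0.0
at [ 0.5046 -0.2401  0.0946] rot [-1.7987e+02 -7.0000e-02  9.9410e+01] F [ 0.1  0.3 -0.1] grip 0.0497 0.0 t 13.1
tool dx -0.0008 dy 0.0007 dz 0.0486 turn z 0.007
[327.6863267  111.02411665]
```

View pics/w3.png

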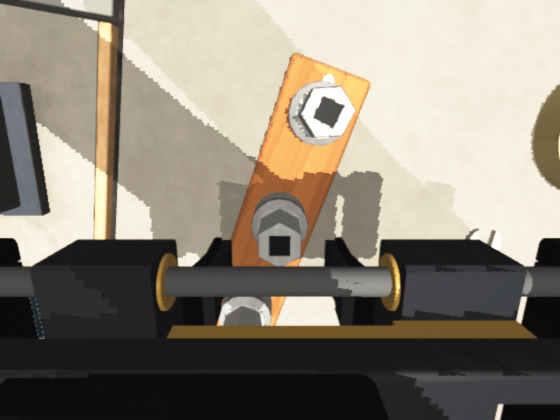

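The first socket stands upright on its peg at (328,112), where I predicted it. The middle socket's drive hole is at (280,246), centred between the open fingers, with neck flats facing the pads.

```bash
python3 -m jog '[[-0.0008,0.0007,0.024,0,0,0,0.05],[0,0,0.024,0,0,0,0.05],[0,0,0.001,0,0,0,0.05],[0,0,0,0,0,0,0.05],[0,0,0,0,0,0,0.02],[0,0,0,0,0,0,0.02],[0,0,0,0,0,0,0.02],[0,0,0,0,0,0,0.02],[0,0,0,0,0,0,0.02],[0,0,0,0,0,0,0.02]]' 30; python3 -c "
from h import *
to(.5578,.1702,.15,80)"
```

```text
time_s: 13.98
tool_pos: [0.5066, -0.2417, 0.0472]
tool_rot: [179.9, 0.0, 99.3]
force: [-0.4, 0.1, 3.8]
grip_width: 0.0258
grasp_force: 30.0
at [ 0.5066 -0.2417  0.0472] rot [1.7994e+02 1.0000e-02 9.9280e+01] F [-0.4  0.1  3.8] grip 0.0258 30.0 t 13.98
tool dx 0.3982 dy 0.1169 dz -0.1028 turn z 0.337
```

```bash
python3 -m jog '[[0,0,-0.025,0,0,0,0.02],[0,0,-0.04,0,0,0,0.02],[0.0,0.0,-0.03,0,0,0,0.02],[0.0363,0.0106,-0.01,0,0,0,0.02],[0.0363,0.0106,0,0,0,0,0.02],[0.0363,0.0106,0,0,0,0,0.02],[0.0363,0.0106,0,0,0,0,0.02],[0.0363,0.0106,0,0,0,0,0.02],[0.0363,0.0106,0,0,0,0,0.02],[0.0363,0.0106,0,0,0,0,0.02],[0.0363,0.0106,0,0,0,0,0.02],[0.0363,0.0106,0,0,0,0,0.02]]';python3 -m jog '[[0.0363,0.0106,0,0,0,0.112,0.02],[0.0363,0.0106,0,0,0,0.112,0.02],[0,0,0,0,0,0.112,0.02],[0,0,0,0,0,0,0.02],[0,0,0,0,0,0,0.02],[0,0,0,0,0,0,0.02]]'; python3 -c "
from h import *
to(.5578,.1702,.122,80)"
```

```text
time_s: 14.98
tool_pos: [0.5473, 0.0981, 0.1514]
tool_rot: [-180.0, -0.0, 99.3]
force: [1.5, -0.8, -0.4]
grip_width: 0.0258
grasp_force: 30.0
time_s: 15.48
tool_pos: [0.561, 0.1689, 0.1513]
tool_rot: [-180.0, 0.1, 80.0]
force: [-0.2, -0.2, -1.5]
grip_width: 0.0256
grasp_force: 30.0
at [0.561  0.1689 0.1513] rot [-1.7999e+02  5.0000e-02  8.0050e+01] F [-0.2 -0.2 -1.5] grip 0.0256 30.0 t 15.48
tool dx 0.0007 dy -0.0034 dz 0.0293 turn z 0.001
```

```bash
python3 -m jog '[[0,-0.0034,0.01,0,0,0,0.02],[0,0,0.015,0,0,0,0.02],[0,0,0.003,0,0,0,0.02],[0,0,0,0,0,0,0.02]]'; python3 -m jog '[[0,0,0.003,0,0,0,0.02],[0,0,0.002,0,0,0,0.02],[0,0,0,0,0,0,0.02],[0,0,0,0,0,0,0.02]]';  python3 -m jog '[[0,0,0.002,0,0,0,0.02],[0,0,0.002,0,0,0,0.02],[0,0,0,0,0,0,0.02]]'
```

```text
time_s: 15.82
tool_pos: [0.5563, 0.1699, 0.1219]
tool_rot: [-179.8, 0.1, 80.0]
force: [0.9, -0.7, -1.3]
grip_width: 0.0257
grasp_force: 30.0
time_s: 16.15
tool_pos: [0.5583, 0.1709, 0.1201]
tool_rot: [180.0, -0.0, 80.0]
force: [-2.0, -1.6, 5.8]
grip_width: 0.0257
grasp_force: 30.0
time_s: 16.4
tool_pos: [0.559, 0.1729, 0.119]
tool_rot: [179.9, -0.3, 80.1]
force: [-5.9, 0.5, 18.8]
grip_width: 0.0258
grasp_force: 30.0
```

```bash
python3 -m jog '[[0,0,-0.003,0,0,0,0.02],[-0.002,0,0,0,0,0,0.02],[-0.002,0,0,0,0,0,0.02],[0,0,0,0,0,0,0.02]]'; python3 -m jog '[[0,-0.0015,0.001,0,0,0,0.02],[0,-0.0015,0,0,0,0,0.02],[0,0,0,0,0,0,0.02]]'; python3 -m jog '[[0.002,0,0,0,0,0,0.02],[0.002,0,0,0,0,0,0.02],[0,0,0,0,0,0,0.02]]'
```

```text
time_s: 16.73
tool_pos: [0.5586, 0.1696, 0.1194]
tool_rot: [179.8, -0.3, 80.1]
force: [0.6, 3.5, 5.7]
grip_width: 0.0258
grasp_force: 29.9
time_s: 16.98
tool_pos: [0.5575, 0.1695, 0.1193]
tool_rot: [179.6, -0.3, 80.1]
force: [2.3, 1.9, 7.5]
grip_width: 0.026
grasp_force: 29.9
time_s: 17.23
tool_pos: [0.5576, 0.1702, 0.1191]
tool_rot: [179.7, -0.0, 80.0]
force: [0.4, -3.0, 11.0]
grip_width: 0.0257
grasp_force: 29.9
```

This one stays on top of the nut too, so it doesn't fit. I'll return it to the middle peg.

```bash
python3 -m jog '[[0,0,-0.015,0,0,0,0.02],[0,0,-0.018,0,0,0,0.02],[0,0,0,0,0,-0.112,0.02],[0,0,0,0,0,-0.112,0.02],[0,0,0,0,0,-0.112,0.02],[0,0,0,0,0,0,0.02],[0,0,0,0,0,0,0.02]]'; python3 -c "
from h import *
to(.5066,-.2417,.047,99.3)"
```

```text
time_s: 17.82
tool_pos: [0.5546, 0.1712, 0.1489]
tool_rot: [-180.0, 0.0, 99.1]
force: [0.0, -0.1, -0.6]
grip_width: 0.0255
grasp_force: 29.9
at [0.5546 0.1712 0.1489] rot [-1.7996e+02  2.0000e-02  9.9080e+01] F [ 0.  -0.1 -0.6] grip 0.0255 29.9 t 17.82
tool dx -0.4002 dy -0.1126 dz 0.1019 turn z -0.004
```

```bash
python3 -m jog '[[-0.0364,-0.0102,0,0,0,0,0.02],[-0.0364,-0.0102,0,0,0,0,0.02],[-0.0364,-0.0102,0,0,0,0,0.02],[-0.0364,-0.0102,0,0,0,0,0.02],[-0.0364,-0.0102,0,0,0,0,0.02],[-0.0364,-0.0102,0,0,0,0,0.02],[-0.0364,-0.0102,0,0,0,0,0.02],[-0.0364,-0.0102,0,0,0,0,0.02],[-0.0364,-0.0102,0,0,0,0,0.02],[-0.0364,-0.0102,0,0,0,0,0.02],[-0.0364,-0.0102,0,0,0,0,0.02],[0,0,0,0,0,0,0.02]]'; python3 -m jog '[[0,0,0.02,0,0,0,0.02],[0,0,0.035,0,0,0,0.02],[0,0,0,0,0,0,0.02],[0,0,0,0,0,0,0.02]]';  python3 -c "
from h import *
to(.5066,-.2417,.047,99.3)"
```

```text
time_s: 18.82
tool_pos: [0.5053, -0.2518, 0.1501]
tool_rot: [-179.9, 0.4, 98.4]
force: [-1.6, -1.1, -1.3]
grip_width: 0.0255
grasp_force: 29.9
time_s: 19.15
tool_pos: [0.507, -0.2408, 0.093]
tool_rot: [-179.8, -0.1, 99.2]
force: [0.1, -0.5, -0.4]
grip_width: 0.0251
grasp_force: 29.9
at [ 0.507  -0.2408  0.093 ] rot [-1.7975e+02 -8.0000e-02  9.9170e+01] F [ 0.1 -0.5 -0.4] grip 0.0251 29.9 t 19.15
tool dx -0.0008 dy -0.0005 dz 0.0460 turn z -0.002
```

```bash
python3 -m jog '[[-0.0008,-0.0005,0.01,0,0,0,0.02],[0,0,0.012,0,0,0,0.02],[0,0,0.012,0,0,0,0.02],[0,0,0.007,0,0,0,0.02],[0,0,0.003,0,0,0,0.02],[0,0,0.003,0,0,0,0.02],[0,0,0,0,0,0,0.02],[0,0,0,0,0,0,0.02]]'
```

```text
time_s: 19.82
tool_pos: [0.5084, -0.2425, 0.0476]
tool_rot: [180.0, 0.0, 99.3]
force: [-0.0, 0.9, -1.1]
grip_width: 0.0262
grasp_force: 29.9
```

```bash
python3 -m jog '[[0,0,0.002,0,0,0,0.02],[0,0,0,0,0,0,0.02],[0,0,0,0,0,0,0.02]]'; python3 -m jog '[[0,0,0.001,0,0,0,0.02],[0,0,0,0,0,0,0.02],[0,0,0,0,0,0,0.02]]'
```

```text
time_s: 20.07
tool_pos: [0.5086, -0.2432, 0.0469]
tool_rot: [179.9, 0.0, 99.3]
force: [-2.5, 0.2, 7.1]
grip_width: 0.0257
grasp_force: 30.0
time_s: 20.32
tool_pos: [0.5086, -0.2436, 0.0467]
tool_rot: [179.9, 0.0, 99.2]
force: [-4.4, 0.4, 12.4]
grip_width: 0.026
grasp_force: 30.0
```

```bash
python3 -m jog '[[0,0,0,0,0,0,0.05],[0,0,0,0,0,0,0.05],[0,0,0,0,0,0,0.05],[0,0,0,0,0,0,0.05],[0,0,-0.03,0,0,0,0.05],[0,0,-0.04,0,0,0,0.05],[0,0,0,0,0,-0.125,0.05],[0,0,0,0,0,0,0.05],[0,0,0,0,0,0,0.05]]'; python3 -c "
from h import *
to(.4917,-.3185,.046,106.5)"
```

```text
time_s: 21.07
tool_pos: [0.5082, -0.2419, 0.1143]
tool_rot: [180.0, -0.0, 106.3]
force: [-0.9, 0.3, -0.5]
grip_width: 0.0501
grasp_force: 0.0
at [ 0.5082 -0.2419  0.1143] rot [ 1.7998e+02 -4.0000e-02  1.0630e+02] F [-0.9  0.3 -0.5] grip 0.0501 0.0 t 21.07
tool dx -0.0688 dy -0.0374 dz 0.0683 turn z -0.003
```

```bash
python3 -m jog '[[-0.023,-0.0125,0,0,0,0,0.05],[-0.023,-0.0125,0,0,0,0,0.05],[-0.023,-0.0125,0,0,0,0,0.05],[0,0,0,0,0,0,0.05],[0,0,0.02,0,0,0,0.05],[0,0,0,0,0,0,0.05],[0,0,0,0,0,0,0.05]]'; python3 -c "
from h import *
to(.4917,-.3185,.046,106.5)
c=env.get_calibration('wrist'); im=env.read_camera('wrist'); cv2.imwrite('pics/w4.png',im); print(proj(c,(.5055,-.2408,.076)),proj(c,(.5184,-.1605,.076)),proj(c,(.4917,-.3185,.076)))"
```

```text
time_s: 21.65
tool_pos: [0.4904, -0.3178, 0.0924]
tool_rot: [-179.8, -0.2, 106.4]
force: [0.9, 0.2, -1.0]
grip_width: 0.05
grasp_force: 0.0
at [ 0.4904 -0.3178  0.0924] rot [-179.79   -0.18  106.36] F [ 0.9  0.2 -1. ] grip 0.05 0.0 t 21.65
tool dx -0.0011 dy 0.0010 dz 0.0464 turn z -0.002
[345.67489305 123.94277965] [427.53430164 -35.08951374] [279.62369623 247.51733249]
```

View pics/w4.png

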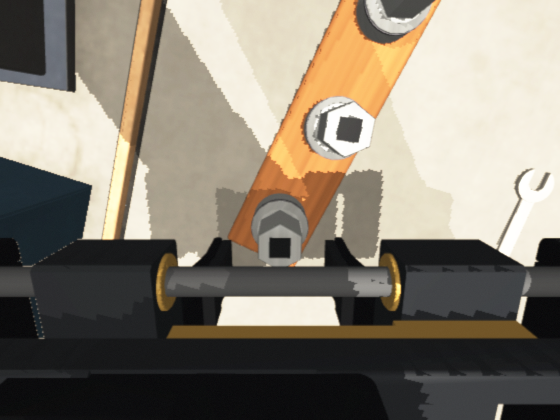

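The middle socket is upright on its peg at (349,129), and the third socket's drive hole is at (280,247), centred between the fingers.

```bash
python3 -m jog '[[-0.0011,0.001,0.024,0,0,0,0.05],[0,0,0.023,0,0,0,0.05],[0,0,0,0,0,0,0.05],[0,0,0,0,0,0,0.05],[0,0,0,0,0,0,0.02],[0,0,0,0,0,0,0.02],[0,0,0,0,0,0,0.02],[0,0,0,0,0,0,0.02],[0,0,0,0,0,0,0.02],[0,0,0,0,0,0,0.02]]' 30; python3 -c "
from h import *
to(.5574,.1698,.15,80)"
```

```text
time_s: 22.53
tool_pos: [0.4933, -0.3203, 0.0482]
tool_rot: [180.0, 0.0, 106.4]
force: [-0.8, -0.2, 3.2]
grip_width: 0.0255
grasp_force: 29.9
at [ 0.4933 -0.3203  0.0482] rot [1.7996e+02 3.0000e-02 1.0643e+02] F [-0.8 -0.2  3.2] grip 0.0255 29.9 t 22.53
tool dx 0.4520 dy 0.2001 dz -0.1018 turn z 0.461
```

```bash
python3 -m jog '[[0,0,-0.025,0,0,0,0.02],[0,0,-0.04,0,0,0,0.02],[0.0,0.0,-0.03,0,0,0,0.02],[0.0376,0.0166,-0.006,0,0,0,0.02],[0.0376,0.0166,0,0,0,0,0.02],[0.0376,0.0166,0,0,0,0,0.02],[0.0376,0.0166,0,0,0,0,0.02],[0.0376,0.0166,0,0,0,0,0.02],[0.0376,0.0166,0,0,0,0,0.02],[0.0376,0.0166,0,0,0,0,0.02],[0.0376,0.0166,0,0,0,0,0.02],[0.0376,0.0166,0,0,0,0,0.02]]';python3 -m jog '[[0.0376,0.0166,0,0,0,0,0.02],[0.0376,0.0166,0,0,0,0,0.02],[0.0376,0.0166,0,0,0,0,0.02],[0,0,0,0,0,0.115,0.02],[0,0,0,0,0,0.115,0.02],[0,0,0,0,0,0.115,0.02],[0,0,0,0,0,0.115,0.02],[0,0,0,0,0,0,0.02],[0,0,0,0,0,0,0.02]]'; python3 -c "
from h import *
to(.5572,.169,.122,80)"
```

```text
time_s: 23.53
tool_pos: [0.5401, 0.049, 0.1483]
tool_rot: [-180.0, -0.0, 106.4]
force: [1.5, -0.7, -2.1]
grip_width: 0.0258
grasp_force: 29.9
time_s: 24.28
tool_pos: [0.5561, 0.1691, 0.1481]
tool_rot: [-180.0, 0.0, 80.3]
force: [-0.9, 0.2, -1.5]
grip_width: 0.0258
grasp_force: 29.9
at [0.5561 0.1691 0.1481] rot [-1.7996e+02  3.0000e-02  8.0270e+01] F [-0.9  0.2 -1.5] grip 0.0258 29.9 t 24.28
tool dx 0.0000 dy 0.0011 dz 0.0261 turn z 0.005
```

Lowering onto the nut. A seated socket should put the TCP near 0.106.

```bash
python3 -m jog '[[0,0.001,0.01,0,0,0.005,0.02],[0,0,0.015,0,0,0,0.02],[0,0,0,0,0,0,0.02],[0,0,0,0,0,0,0.02]]'; python3 -m jog '[[0,0,0.003,0,0,0,0.02],[0,0,0.002,0,0,0,0.02],[0,0,0,0,0,0,0.02],[0,0,0,0,0,0,0.02]]';  python3 -m jog '[[0,0,0.002,0,0,0,0.02],[0,0,0.001,0,0,0,0.02],[0,0,0,0,0,0,0.02]]'
```

```text
time_s: 24.62
tool_pos: [0.5564, 0.1686, 0.1222]
tool_rot: [-179.9, 0.1, 79.9]
force: [0.4, -0.7, -1.7]
grip_width: 0.0257
grasp_force: 29.9
time_s: 24.95
tool_pos: [0.5575, 0.1684, 0.1189]
tool_rot: [180.0, 0.0, 79.8]
force: [-1.2, -2.7, 0.1]
grip_width: 0.0254
grasp_force: 30.0
time_s: 25.2
tool_pos: [0.5571, 0.1682, 0.1152]
tool_rot: [-180.0, 0.1, 79.8]
force: [-2.8, -3.6, 0.6]
grip_width: 0.0258
grasp_force: 30.0
```

It is going over the nut: the mouth is at about 0.081, below the nut's top. I'll continue down.

```bash
python3 -m jog '[[0,0,0.003,0,0,0,0.02],[0,0,0.002,0,0,0,0.02],[0,0,0,0,0,0,0.02],[0,0,0,0,0,0,0.02]]'; python3 -m jog '[[0,0,0.003,0,0,0,0.02],[0,0,0.002,0,0,0,0.02],[0,0,0,0,0,0,0.02]]'
```

```text
time_s: 25.53
tool_pos: [0.5568, 0.1682, 0.1096]
tool_rot: [-179.9, 0.1, 79.8]
force: [-3.1, -4.0, -2.8]
grip_width: 0.0257
grasp_force: 30.0
time_s: 25.78
tool_pos: [0.5569, 0.1681, 0.1063]
tool_rot: [-179.9, 0.1, 79.8]
force: [-7.3, -4.9, 6.8]
grip_width: 0.0258
grasp_force: 30.0
```

```bash
python3 -m jog '[[0,0,0.001,0,0,0,0.02],[0,0,0.001,0,0,0,0.02],[0,0,0,0,0,0,0.02],[0,0,0,0,0,0,0.02],[0,0,0,0,0,0,0.02]]'
python3 - <<'E'
from h import *
t=env.read_camera('top');s=env.read_camera('scene');T=env.get_calibration('top')
r=lambda im,x,y,w,h,k:cv2.resize(im[y:y+h,x:x+w],None,fx=k,fy=k,interpolation=cv2.INTER_CUBIC)
cv2.imwrite('pics/fin.png',np.vstack([np.hstack([r(t,130,180,100,75,4),r(t,310,220,100,75,4)]),np.hstack([r(s,210,240,100,75,4),r(s,310,165,100,75,4)])]))
E
```

```text
time_s: 26.2
tool_pos: [0.5569, 0.1681, 0.1063]
tool_rot: [-179.9, -0.0, 79.8]
force: [-10.3, -6.8, 17.2]
grip_width: 0.0257
grasp_force: 30.0
```

View pics/fin.png

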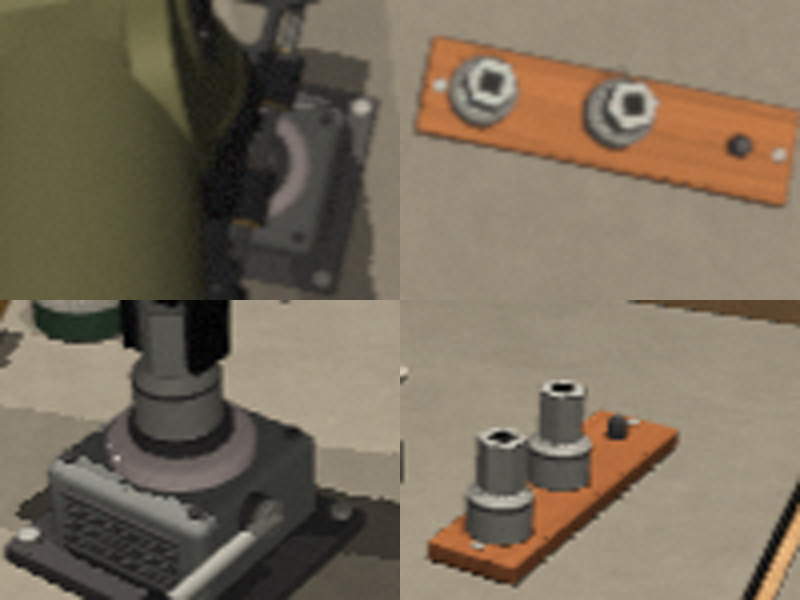

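In the final view the third socket's skirt sits on the dark collar with the fingers on its neck. The other two stand upright on their pegs and the lever is level. The TCP stopped hard at 0.1063, which matches the collar height plus the 0.034 grip offset.

```bash
python3 -c "
from cell import env
print(env.sign_off())"
```

```text
the job is handed in; nothing more can be done
None
```

I pushed the lock lever fully down. The first two sockets did not fit and are back upright on their pegs, and the third, from the far end of the rack, is fully seated on the nut and still gripped; the job was handed in at about 26 s.

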